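Show what is left in the pedal tea caddy

TASK

I want to see how much tea is left in the celadon-green pedal caddy: press its pedal right down so that the lid stands wide open and hold it there for about two seconds, then ease the pedal back up slowly, over a second or two, so that the lid settles shut without snapping. Keep the brown caddy closed, it holds the spent leaves.

Things in the scene. Friction and masses are not known exactly. Their poses are not given: they have to be found in the camera images.
- celadon_caddy: Pale grey-green square tea caddy, 130 x 130 mm, 104 mm high with its lid shut, fixed. Origin: centre of its underside. x points from the pedal side to the hinge side, z up. A steel lever from its -x face carries a black pedal pad. A brown caddy of the same shape and pedal stands on the other side of the table; which is left or right varies.
- celadon_pad (a point): Centre of the top of the green caddy's black pedal pad: 40 mm along caddy x, 44 mm along y, level when up, 75 mm in front of the caddy's face, 42 mm above the table. Pressed from above it sinks 28 mm, nearly straight down, to a stop, tilting 11 degrees. A spring returns it: 3 to 5 N starts it, 6 to 8 N brings it to the stop. Let go, it flies up and the lid slams; eased up at 15 to 25 mm/s it is gentle.
- celadon_lid (a joint): Angle of the green caddy's lid in rad: 0 shut, 1.2 wide open with the pedal right down. The lid, 136 x 134 mm, is hinged at the far (+x) top edge and linked to the pedal: it follows at once, about 0.043 rad for each mm that the pad sinks. Its front edge rises and swings away from the pedal.
- brown_lid (a joint): Angle of the brown caddy's lid in rad, same mechanism: 0 shut. It must stay shut.

How it is judged:
On the way:
1. the celadon caddy's lid is raised wide open (above 0.9 rad of its 1.2) and held there for 1.2 s (value of joint celadon_lid above 0.9 rad), for 1.2 s.
At the end, for the whole second after the job is handed in: The celadon lid is shut again (below 0.08 rad) with its pedal up, and the brown lid is shut (below 0.08 rad) (value of joint each of celadon_lid, brown_lid below 0.08 rad); the robot touches nothing.
It fails at once if the celadon lid snaps shut (closing faster than 4 rad/s, that is from wide open in about 0.3 s) (velocity of joint celadon_lid below -4 rad/s).
It fails at once if the brown caddy's lid is opened (above 0.25 rad) (value of joint brown_lid above 0.25 rad).
It also fails if it takes over 38 s, if anything falls off the work surface, if the arm or the gripper's body presses on something with over 40 N, if the wrist force passes 120 N, or if a joint passes its speed limit or range.

ROBOT

A 7-joint arm with a two-finger parallel gripper is mounted at the origin on the work surface. World frame = base frame: x ahead of the robot, y to its left, z up, the work surface at z = 0. Lengths are in m, angles in rad, forces in N, time in s.
With the tool pointing down it reaches from about 0.4 to 0.875 m from the base axis. Payload 19.3 kg.
Tool frame: the origin (TCP) lies at the very end of the fingers, on their centre line; the grasp point (between the pads) lies 19 mm behind it; z points along the fingers, y is the line along which they close (so a half turn about z gives the same grasp; the last joint's range is limited). The gripper opens to 85 mm and grips with 20 to 120 N. Pads are 22 mm wide; open, the fingers measure 114 mm over their backs; the gripper's body (76 mm by 85 mm) begins 54 mm behind the grasp point. The pads swing forward as they close: fully open they stand 13 mm farther back than shut.
Start: joints at [-1.353, 0.521, -0.036, 1.599, 0.021, 1.021, -0.113], TCP at [0.177, 0.599, 0.199] pointing down, gripper open.
Joint ranges: [-2.91, 2.91], [-0.3, 2.13], [-1.5, 1.42], [0.17, 2.43], [-1.26, 4.41], [0.16, 1.93], [-2.52, 2.52]. Speed limits (rad/s): [1.89, 1.89, 2.39, 2.39, 3.01, 3.01, 3.01].

INTERFACE

Orientations are given as [roll, pitch, yaw] about the fixed x, y, z axes, in that order (R = Rz(yaw) Ry(pitch) Rx(roll)).
In Python, from workcell import bot gives the robot as it stands. The module is installed in compiled form; this text tells all that it offers.
- The arm moves only by the tool apply_moves, never from a script. Its arguments are lists of equal length, an entry for each row: "claw": the finger opening in m, from 0 to 0.0854; "xyz": the shift along the tool's x, y, z in m, a list of three; "twist": the turn, a rotation vector about the tool's x, y, z in rad, a list of three. A call has 1 to 20 rows; each row shifts and turns the commanded pose from where the row before left it, along the tool's axes as they then stand; what a row does not reach is not made up. A row lasts 1/10 s, in which the tool goes at most 50 mm and 8.59 degrees, less where a joint would pass 70% of its speed; a pose out of reach is approached as far as the arm can. A call with a gripper value outside its range is refused whole. The fingers move at their own pace and stop on an object; "force" is the grip in N (left out, the last holds). Time passes only in rows, so rows that do not move let the fingers close. It gives the time, the measured TCP pose, the force, the opening and the grip force at its end, in the units of the state.
- bot.observe(): the state, without advancing time (a new reading comes with each control period).
- bot.grab_frame(name): name is "side" or "top"; returns a dict with "img" (384x512x3 uint8, red, green, blue), "vfov" (degrees; the focal length in pixels is half the picture's height over the tangent of half this angle, whatever the lens; pixels are square), "cx", "cy" (the principal point, pixels), "view" (4x4, takes a point from world to camera coordinates). Camera axes: x right, y up, looking along -z (the intrinsics and any distortion apply to the point x, -y, -z); pixel columns grow to the right and rows downward; lengths in m; the calibration is good to about 2 mm. A picture is of the moment at which its call begins. There is no depth.
- bot.job_done(): hands the job in; it is judged then, once.
Trained networks look in the newest picture that a camera, given by its name, has taken for a name from the list of things; names that differ only in an ending like _2 or _b are one class to them, and where a whole thing is asked for, a point or a joint stands for the part that bears it (a point fixed in the world has none). Each returns a list of dicts, best first, with "score" (0 to 1); they miss things now and then, are a little off and sometimes report something else, mostly with a low value. They report only what shows in the picture. A call takes as long as a camera call.
- bot.find_in(camera, query): "position" ([x, y, z] in m, in world coordinates, good to about 4 mm: the middle of the surface that is visible of it).
The state is a dict: "clock": time; "qpos": joint angles; "qd": joint speeds; "joint_efforts": joint torques, N m; "position": TCP position; "tool_rot": TCP orientation; "force": force on the tool from outside, world axes, zero at the start; "moment": the same for the moment, N m; "grip_width": finger opening in m; "finger_force": force on a finger pad.
Only numpy, scipy, OpenCV 4.12 (cv2) and the standard library are available. Lean on these libraries where they do the work, as an engineer would, in place of code of your own. Each camera call takes 0.05 s, during which the arm holds its last target. There are 200 camera calls.

## Working session

There is one attempt and no reset: what is moved stays moved. The work goes in short steps, Python scripts to look and compute and a tool call to move; the robot and the scene stay as the last step left them, time stands still between calls to the robot, and variables do not carry over. Pictures are saved under pics/ and viewed, at most 13 in all, crops included, and the job is handed in when it is done.

Besides the shell and the picture viewer there is one more tool, called after "Request:" in YAML: its name, and indented under it one key for each argument. apply_moves: Moves the arm, as the interface text tells. Its arguments: {"type":"object","properties":{"claw":{"type":"array"},"xyz":{"type":"array"},"twist":{"type":"array"},"force":{"type":"number"}},"required":["claw","xyz","twist"]}

```bash
mkdir -p pics; python3 - <<'E'
from workcell import bot
import cv2
for n in("side","top"):
    f=bot.grab_frame(n); cv2.imwrite(f"pics/{n}0.png",f["img"][:,:,::-1]); print(n,f["vfov"],f["cx"],f["cy"],f["view"].round(4).tolist(),[k for k in f])
    for q in("celadon_caddy","celadon_pad","celadon_lid","brown_lid"):
        print(q,[(r["score"],r["position"]) for r in bot.find_in(n,q)])
s=bot.observe();print(s)
E
```

```text
side 51.11974862471222 257.7770858050853 191.9104441333372 [[0.9699, -0.2436, 0.0026, -0.5817], [0.1682, 0.6772, 0.7163, -0.1474], [-0.1763, -0.6943, 0.6978, -1.0862], [0.0, 0.0, 0.0, 1.0]] ['img', 'vfov', 'cx', 'cy', 'view']
celadon_caddy [(0.76, [0.6024, 0.1359, 0.0996])]
celadon_pad [(0.71, [0.4939, 0.1873, 0.0431])]
celadon_lid [(0.74, [0.6145, 0.1703, 0.1037])]
brown_lid [(0.65, [0.6054, -0.2243, 0.1038])]
top 51.75719979912256 258.4151347841245 185.3802865908926 [[-0.0204, -0.9997, 0.0127, -0.0437], [0.982, -0.0176, 0.1879, -0.6], [-0.1876, 0.0163, 0.9821, -0.9401], [0.0, 0.0, 0.0, 1.0]] ['img', 'vfov', 'cx', 'cy', 'view']
celadon_caddy [(0.76, [0.6065, 0.1772, 0.1037])]
celadon_pad [(0.56, [0.4879, 0.1973, 0.0444])]
celadon_lid [(0.95, [0.6157, 0.1753, 0.102])]
brown_lid [(0.6, [0.6054, -0.2174, 0.1036])]
{'clock': 0.5, 'qpos': array([-1.35322905,  0.52143392, -0.03631623,  1.59955708,  0.02121356,
        1.02108518, -0.11284241]), 'qd': array([ 0.00047816, -0.00097488,  0.00011112, -0.00076009, -0.00047286,
        0.00071332, -0.00073533]), 'joint_efforts': array([ 1.54673958e-04, -9.26267266e+01,  1.97743692e+00, -3.70048642e+01,
        1.79544382e-02,  2.28308134e-03, -7.55611450e-05]), 'position': array([0.17739175, 0.59925483, 0.19924899]), 'tool_rot': array([-3.14149483e+00,  1.09086238e-05,  2.85376223e+00]), 'force': array([0.38533765, 0.18441412, 0.07940427]), 'moment': array([-0.00365626, -0.01281425, -0.04556858]), 'finger_force': 0.0, 'grip_width': 0.08559933892950662}
```

View pics/top0.png

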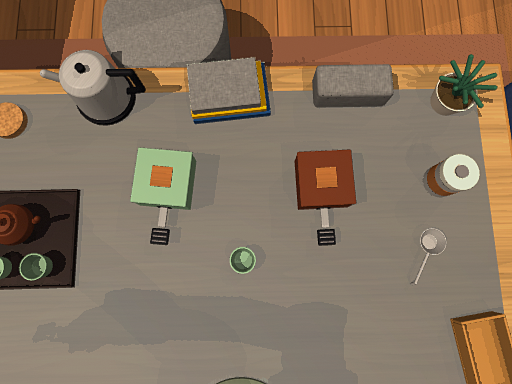

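View pics/side0.png

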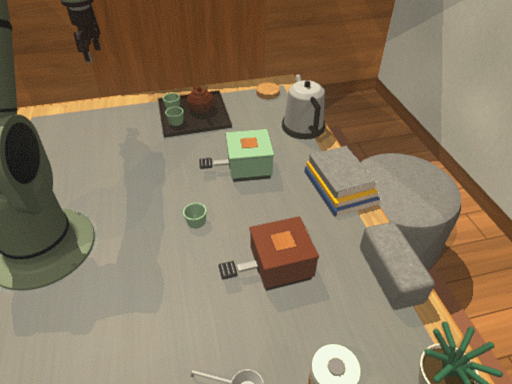

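The top view shows the green caddy at left (lid about (163,178), pad (160,236)), with the brown one at right (pad (326,236)). The side view agrees: green pad at (207,163). A small loose cup at (243,260) in the top view must be avoided.

```bash
cat > h.py <<'E'
import numpy as np
def ray(f,u,v,z):
    F=192/np.tan(np.radians(f["vfov"]/2)); V=np.array(f["view"]);R=V[:3,:3];c=-R.T@V[:3,3]
    d=R.T@np.array([(u-f["cx"])/F,-(v-f["cy"])/F,-1]); return (c+d*(z-c[2])/d[2]).round(4)
E
python3 - <<'E'
from workcell import bot
import cv2
from h import *
t=bot.grab_frame("top"); s=bot.grab_frame("side")
for n,f,(x0,y0,x1,y1) in(("t",t,(120,135,220,255)),("s",s,(190,115,290,195))):
    cv2.imwrite(f"pics/c{n}.png",cv2.resize(f["img"][y0:y1,x0:x1,::-1],None,fx=5,fy=5,interpolation=cv2.INTER_CUBIC))
print("pad",ray(t,160,236,.042),ray(s,206.5,162.5,.042))
for p in((137,149),(194,151),(190,209),(131,206)): print("lid",ray(t,*p,.104))
E
```

```text
pad [0.4781 0.1922 0.042 ] [0.4799 0.1919 0.042 ]
lid [0.6855 0.2391 0.104 ]
lid [0.6781 0.1007 0.104 ]
lid [0.5361 0.1087 0.104 ]
lid [0.5459 0.248  0.104 ]
```

View pics/ct.png

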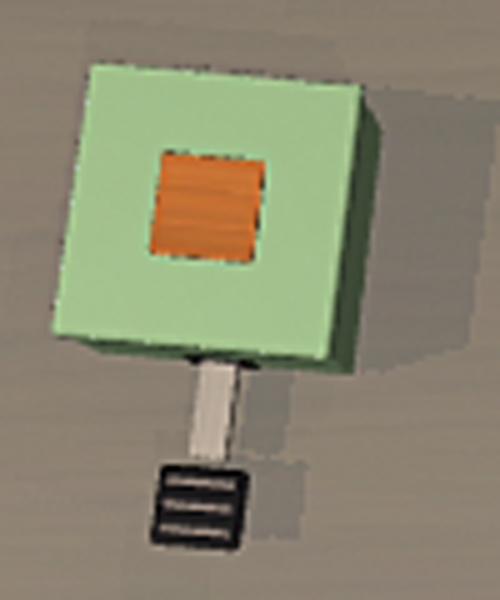

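View pics/cs.png

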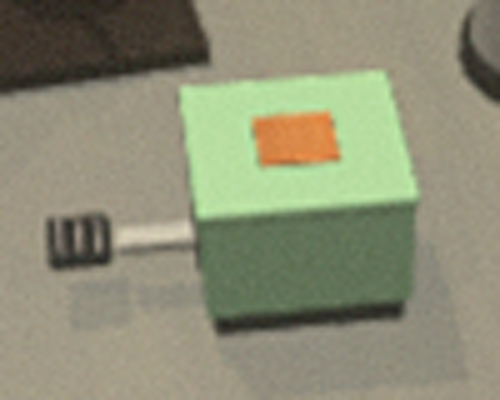

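Both cameras agree on the pad: about (0.478, 0.192) at z 0.042, with the caddy yaw about -0.06. I'll move over it at height, closing the fingers on the way.

Request:
apply_moves:
  claw: [0, 0, 0, 0, 0, 0, 0, 0, 0, 0, 0, 0, 0, 0, 0, 0, 0, 0, 0, 0]
  xyz:
    - [-0.025, -0.019, 0]
    - [-0.025, -0.019, 0]
    - [-0.025, -0.019, 0]
    - [-0.025, -0.019, 0]
    - [-0.025, -0.019, 0]
    - [-0.025, -0.019, 0]
    - [-0.025, -0.019, 0]
    - [-0.025, -0.019, 0]
    - [-0.025, -0.019, 0]
    - [-0.025, -0.019, 0]
    - [-0.025, -0.019, 0]
    - [-0.025, -0.019, 0]
    - [-0.025, -0.019, 0]
    - [-0.025, -0.019, 0]
    - [-0.025, -0.019, 0]
    - [-0.025, -0.019, 0]
    - [0, 0, 0]
    - [0, 0, 0]
    - [0, 0, 0]
    - [0, 0, 0]
  twist:
    - [0, 0, 0]
    - [0, 0, 0]
    - [0, 0, 0]
    - [0, 0, 0]
    - [0, 0, 0]
    - [0, 0, 0]
    - [0, 0, 0]
    - [0, 0, 0]
    - [0, 0, 0]
    - [0, 0, 0]
    - [0, 0, 0]
    - [0, 0, 0]
    - [0, 0, 0]
    - [0, 0, 0]
    - [0, 0, 0]
    - [0, 0, -0.05]
    - [0, 0, -0.06]
    - [0, 0, -0.06]
    - [0, 0, -0.06]
    - [0, 0, 0]

```text
clock: 2.6
position: [0.4747, 0.1941, 0.1994]
tool_rot: [3.141, 0.0, 3.085]
force: [-0.1, -0.1, -0.8]
grip_width: -0.0
finger_force: 0.0
```

Request:
apply_moves:
  claw: [0, 0, 0, 0, 0, 0, 0, 0, 0]
  xyz:
    - [0, 0, 0.02]
    - [0, 0, 0.02]
    - [0, 0, 0.02]
    - [0, 0, 0.02]
    - [0, 0, 0.02]
    - [0, 0, 0.02]
    - [0, 0, 0.015]
    - [0, 0, 0]
    - [0, 0, 0]
  twist:
    - [0, 0, 0]
    - [0, 0, 0]
    - [0, 0, 0]
    - [0, 0, 0]
    - [0, 0, 0]
    - [0, 0, 0]
    - [0, 0, 0]
    - [0, 0, 0]
    - [0, 0, 0]

```text
clock: 3.5
position: [0.4748, 0.1943, 0.0646]
tool_rot: [-3.141, -0.0, 3.083]
force: [-0.1, 0.2, -0.8]
grip_width: 0.0002
finger_force: 0.0
```

```bash
python3 - <<'E'
from workcell import bot
import cv2
f=bot.grab_frame("side");cv2.imwrite("pics/s1.png",cv2.resize(f["img"][70:220,150:300,::-1],None,fx=4,fy=4,interpolation=cv2.INTER_CUBIC))
s=bot.observe();print(s["position"],s["force"],s["clock"])
E
```

```text
[0.47505806 0.19442961 0.06503185] [0.47132599 0.46907867 0.9008014 ] 3.55
```

View pics/s1.png

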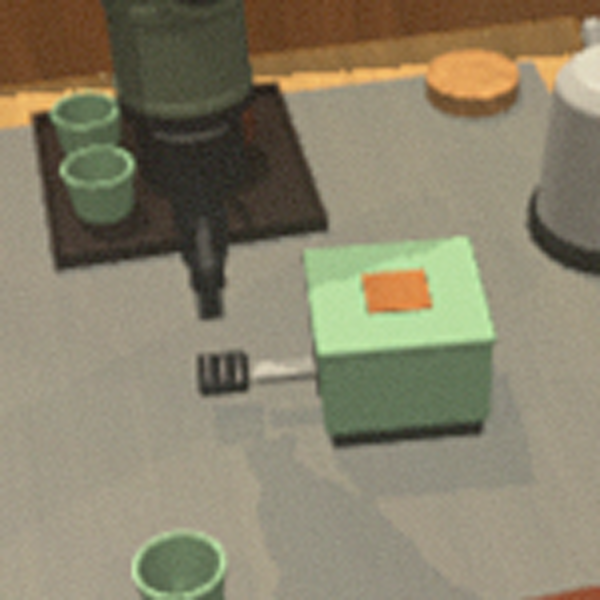

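The fingertip shows at crop (209,316), which is pixel (202,149). The pad centre is at crop (223,372), pixel (206,163). I'll check this against the projected TCP.

```bash
python3 - <<'E'
from workcell import bot
import numpy as np
from h import *
f=bot.grab_frame("side");V=np.array(f["view"]);F=192/np.tan(np.radians(f["vfov"]/2))
def pr(p):
    c=V@np.r_[p,1]; return f["cx"]+F*c[0]/-c[2], f["cy"]-F*c[1]/-c[2]
for p in ([.475,.1944,.065],[.475,.1944,.042],[.478,.192,.042]): print(pr(p))
print(ray(f,202.3,149,.065),ray(f,202.3,149,.078),ray(f,205.6,163,.042))
t=bot.grab_frame("top");
import cv2;cv2.imwrite("pics/t1.png",cv2.resize(t["img"][135:255,100:240,::-1],None,fx=5,fy=5,interpolation=cv2.INTER_CUBIC))
E
```

```text
(np.float64(204.17730591585314), np.float64(156.62064390176513))
(np.float64(204.83269302507583), np.float64(162.24995116917262))
(np.float64(205.88616922199787), np.float64(162.57653035671518))
[0.475  0.2341 0.065 ] [0.4737 0.2173 0.078 ] [0.4768 0.1902 0.042 ]
```

View pics/t1.png

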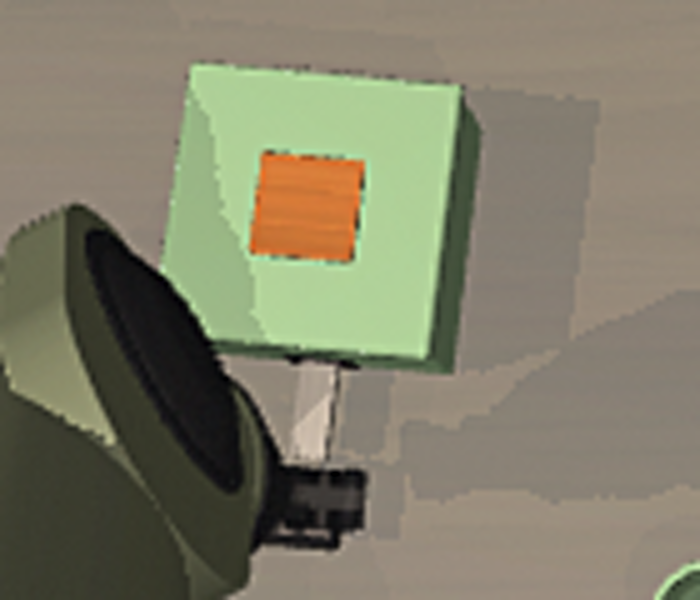

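```bash
python3 - <<'E'
from workcell import bot
import numpy as np,cv2
s=bot.observe(); p0=s["position"];print(p0,s["clock"])
out=[]
for n,(x0,y0) in(("side",(175,115)),("top",(130,200))):
    f=bot.grab_frame(n);V=np.array(f["view"]);F=192/np.tan(np.radians(f["vfov"]/2))
    im=cv2.resize(f["img"][y0:y0+50,x0:x0+50,::-1],None,fx=8,fy=8,interpolation=cv2.INTER_CUBIC)
    im=cv2.convertScaleAbs(im,alpha=1.8,beta=20)
    for dz,col in((0,(0,0,255)),(.03,(0,255,0)),(.073,(255,0,0))):
        c=V@np.r_[p0+[0,0,dz],1];u=f["cx"]-F*c[0]/c[2];v=f["cy"]+F*c[1]/c[2]
        cv2.circle(im,(int((u-x0+.5)*8),int((v-y0+.5)*8)),4,col,-1)
    out.append(im)
cv2.imwrite("pics/m1.png",np.hstack(out))
E
```

```text
[0.47516292 0.19445024 0.0651912 ] 3.65
```

View pics/m1.png

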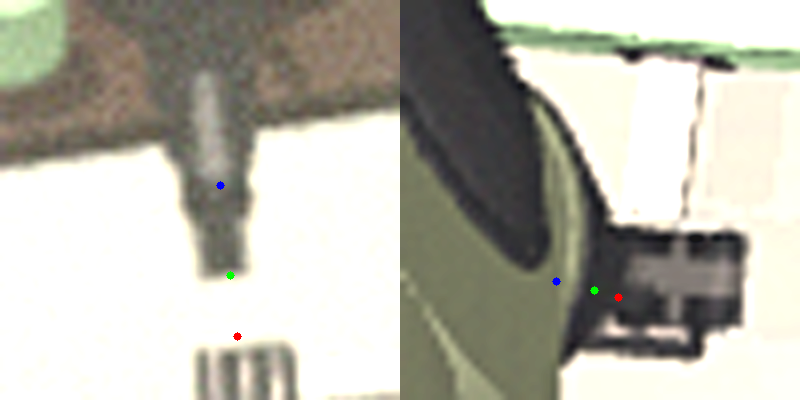

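The tip looks about 30 mm higher in the side view than its TCP projection, but sideways it lines up over the pad. I'll descend by feel, since contact shows in the force.

Request:
apply_moves:
  claw: [0, 0, 0, 0, 0, 0, 0, 0]
  xyz:
    - [0.0, 0, 0.005]
    - [0.0, 0, 0.005]
    - [0, 0, 0.005]
    - [0, 0, 0.005]
    - [0, 0, 0.004]
    - [0, 0, 0.004]
    - [0, 0, 0]
    - [0, 0, 0]
  twist:
    - [0, 0, 0]
    - [0, 0, 0]
    - [0, 0, 0]
    - [0, 0, 0]
    - [0, 0, 0]
    - [0, 0, 0]
    - [0, 0, 0]
    - [0, 0, 0]

```text
clock: 4.55
position: [0.4746, 0.1942, 0.0363]
tool_rot: [-3.141, -0.0, 3.084]
force: [-0.1, 0.8, 0.5]
grip_width: 0.0001
finger_force: 0.0
```

```bash
python3 - <<'E'
from workcell import bot
import numpy as np,cv2
out=[]
for n,(x0,y0) in(("side",(165,110)),("top",(120,180))):
    f=bot.grab_frame(n)
    out.append(cv2.resize(f["img"][y0:y0+80,x0:x0+80,::-1],None,fx=5,fy=5,interpolation=cv2.INTER_CUBIC))
cv2.imwrite("pics/m2.png",np.hstack(out))
print([bot.observe()[k] for k in("position","force","qpos","clock")])
print(bot.find_in("top","celadon_pad"),bot.find_in("side","celadon_lid"))
E
```

```text
[array([0.47477202, 0.19427405, 0.03645544]), array([ 0.37856013,  1.12677522, -0.7030194 ]), array([-0.52470537,  0.59512828,  0.02784087,  2.01790096, -0.03091578,
        0.52871442,  1.03796582]), 4.65]
[{'position': [0.5209, 0.1906, 0.0392], 'score': 0.6}] [{'position': [0.615, 0.1714, 0.1049], 'score': 0.89}]
```

View pics/m2.png

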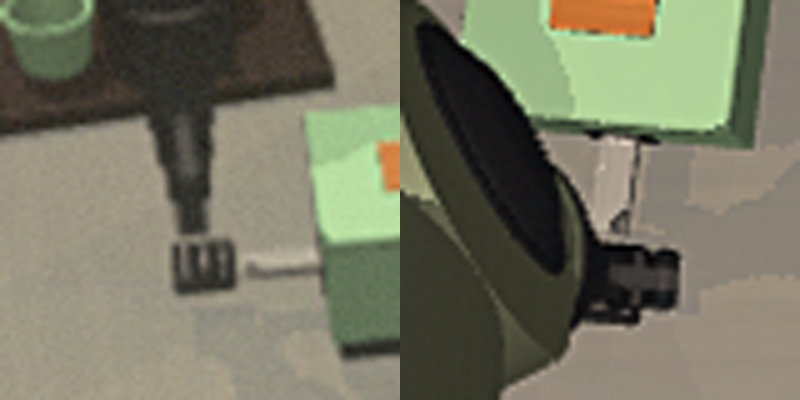

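The pad and lid haven't moved, and the tip (side crop (193,233)) is still above the pad. So the real fingertip sits about 30 mm higher than the reported TCP. I'll continue down in small steps.

Request:
apply_moves:
  claw: [0, 0, 0, 0, 0, 0, 0]
  xyz:
    - [0.002, 0, 0.005]
    - [0.0, 0, 0.005]
    - [0, 0, 0.004]
    - [0, 0, 0.004]
    - [0, 0, 0.002]
    - [0, 0, 0]
    - [0, 0, 0]
  twist:
    - [0, 0, 0]
    - [0, 0, 0]
    - [0, 0, 0]
    - [0, 0, 0]
    - [0, 0, 0]
    - [0, 0, 0]
    - [0, 0, 0]

```text
clock: 5.45
position: [0.4727, 0.1943, 0.0163]
tool_rot: [-3.142, -0.0, 3.084]
force: [-0.3, -0.8, 0.0]
grip_width: 0.0002
finger_force: 0.0
```

Request:
apply_moves:
  claw: [0, 0, 0, 0, 0]
  xyz:
    - [0, 0, 0.003]
    - [0.0, 0, 0.003]
    - [0, 0, 0.002]
    - [0, 0, 0]
    - [0, 0, 0]
  twist:
    - [0, 0, 0]
    - [0, 0, 0]
    - [0, 0, 0]
    - [0, 0, 0]
    - [0, 0, 0]

```text
clock: 5.95
position: [0.4727, 0.1944, 0.0083]
tool_rot: [3.142, 0.0, 3.084]
force: [0.1, -0.2, 3.8]
grip_width: -0.0002
finger_force: 1.5
```

Contact: 3.8 N at reported z of about 0.009, which matches the 30 mm offset. Now I'll press down.

Request:
apply_moves:
  claw: [0, 0, 0, 0, 0, 0, 0, 0, 0]
  xyz:
    - [0, 0, 0.003]
    - [0.0, 0, 0.003]
    - [0, 0, 0.003]
    - [0, 0, 0.003]
    - [0, 0, 0.003]
    - [0, 0, 0.003]
    - [0, 0, 0.002]
    - [0, 0, 0]
    - [0, 0, 0]
  twist:
    - [0, 0, 0]
    - [0, 0, 0]
    - [0, 0, 0]
    - [0, 0, 0]
    - [0, 0, 0]
    - [0, 0, 0]
    - [0, 0, 0]
    - [0, 0, 0]
    - [0, 0, 0]

```text
clock: 6.85
position: [0.473, 0.1943, -0.0116]
tool_rot: [3.141, 0.0, 3.084]
force: [2.1, -0.4, 4.6]
grip_width: -0.0001
finger_force: 2.3
```

```bash
python3 - <<'E'
from workcell import bot
import numpy as np,cv2
f=bot.grab_frame("side");s=bot.observe();print(s["position"],s["force"],s["clock"])
cv2.imwrite("pics/m3.png",cv2.resize(f["img"][80:220,150:300,::-1],None,fx=4,fy=4,interpolation=cv2.INTER_CUBIC))
E
```

```text
[ 0.47298653  0.19435437 -0.01156164] [ 2.55217845 -0.89669792  4.56142096] 6.9
```

View pics/m3.png

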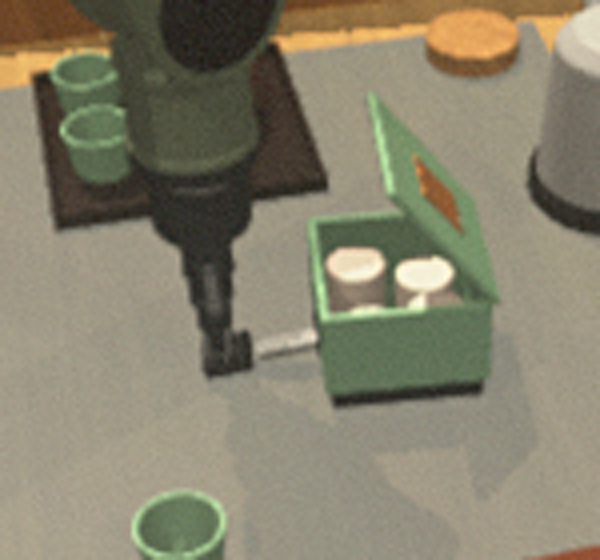

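The lid (crop (430,190)) is well open and swinging clear of the gripper, which is centred on the pad. I'll press to the stop.

Request:
apply_moves:
  claw: [0, 0, 0, 0, 0, 0]
  xyz:
    - [0, 0, 0.002]
    - [0.0, 0, 0.002]
    - [0, 0, 0.002]
    - [0, 0, 0.001]
    - [0, 0, 0]
    - [0, 0, 0]
  twist:
    - [0, 0, 0]
    - [0, 0, 0]
    - [0, 0, 0]
    - [0, 0, 0]
    - [0, 0, 0]
    - [0, 0, 0]

```text
clock: 7.5
position: [0.4731, 0.1944, -0.0184]
tool_rot: [3.141, 0.001, 3.084]
force: [2.8, 0.6, 7.9]
grip_width: -0.0
finger_force: 4.0
```

At the stop (7.9 N). Hold for 2 s, then ease up at about 15 mm/s.

Request:
apply_moves:
  claw: [0, 0, 0, 0, 0, 0, 0, 0, 0, 0, 0, 0, 0, 0, 0, 0, 0, 0, 0, 0]
  xyz:
    - [0, 0, 0.001]
    - [0, 0, 0]
    - [0, 0, 0]
    - [0, 0, 0]
    - [0, 0, 0]
    - [0, 0, 0]
    - [0, 0, 0]
    - [0, 0, 0]
    - [0, 0, 0]
    - [0, 0, 0]
    - [0, 0, 0]
    - [0, 0, 0]
    - [0, 0, 0]
    - [0, 0, 0]
    - [0, 0, 0]
    - [0, 0, 0]
    - [0, 0, 0]
    - [0, 0, 0]
    - [0, 0, 0]
    - [0, 0, 0]
  twist:
    - [0, 0, 0]
    - [0, 0, 0]
    - [0, 0, 0]
    - [0, 0, 0]
    - [0, 0, 0]
    - [0, 0, 0]
    - [0, 0, 0]
    - [0, 0, 0]
    - [0, 0, 0]
    - [0, 0, 0]
    - [0, 0, 0]
    - [0, 0, 0]
    - [0, 0, 0]
    - [0, 0, 0]
    - [0, 0, 0]
    - [0, 0, 0]
    - [0, 0, 0]
    - [0, 0, 0]
    - [0, 0, 0]
    - [0, 0, 0]

```text
clock: 9.5
position: [0.4733, 0.1944, -0.0191]
tool_rot: [3.141, 0.001, 3.084]
force: [1.0, -1.1, 14.2]
grip_width: -0.0001
finger_force: 7.0
```

```bash
python3 - <<'E'
from workcell import bot
import numpy as np,cv2
f=bot.grab_frame("side");s=bot.observe();print(s["position"],s["force"],s["clock"])
cv2.imwrite("pics/m4.png",cv2.resize(f["img"][80:300,150:350,::-1],None,fx=2.5,fy=2.5,interpolation=cv2.INTER_CUBIC))
E
```

```text
[ 0.4732675   0.19440581 -0.01912163] [ 0.41608505 -1.09559786 13.64290902] 9.55
```

View pics/m4.png

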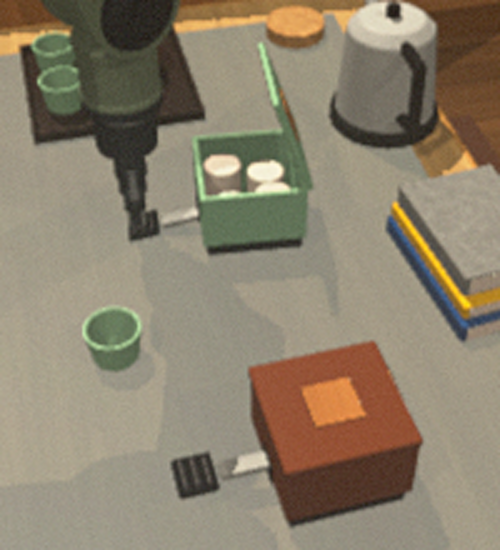

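The lid stands wide open (crop (285,110)) and the brown lid is shut. Easing up now.

Request:
apply_moves:
  claw: [0, 0, 0, 0, 0, 0, 0, 0, 0, 0, 0, 0, 0, 0, 0, 0, 0, 0, 0, 0]
  xyz:
    - [0, 0, -0.001]
    - [0, 0, -0.0015]
    - [0, 0, -0.0015]
    - [0, 0, -0.0015]
    - [0, 0, -0.0015]
    - [0, 0, -0.0015]
    - [0, 0, -0.0015]
    - [0, 0, -0.0015]
    - [0, 0, -0.0015]
    - [0, 0, -0.0015]
    - [0, 0, -0.0015]
    - [0, 0, -0.0015]
    - [0, 0, -0.0015]
    - [0, 0, -0.0015]
    - [0, 0, -0.0015]
    - [0, 0, -0.0015]
    - [0, 0, -0.0015]
    - [0, 0, -0.0015]
    - [0, 0, -0.0015]
    - [0, 0, -0.0015]
  twist:
    - [0, 0, 0]
    - [0, 0, 0]
    - [0, 0, 0]
    - [0, 0, 0]
    - [0, 0, 0]
    - [0, 0, 0]
    - [0, 0, 0]
    - [0, 0, 0]
    - [0, 0, 0]
    - [0, 0, 0]
    - [0, 0, 0]
    - [0, 0, 0]
    - [0, 0, 0]
    - [0, 0, 0]
    - [0, 0, 0]
    - [0, 0, 0]
    - [0, 0, 0]
    - [0, 0, 0]
    - [0, 0, 0]
    - [0, 0, 0]

```text
clock: 11.55
position: [0.4728, 0.1943, 0.0099]
tool_rot: [-3.142, 0.0, 3.084]
force: [-1.4, -1.6, 3.4]
grip_width: -0.0001
finger_force: 1.3
```

Request:
apply_moves:
  claw: [0, 0, 0, 0, 0, 0, 0, 0, 0, 0, 0, 0]
  xyz:
    - [0, 0, -0.002]
    - [0, 0, -0.002]
    - [0, 0, -0.002]
    - [0, 0, -0.005]
    - [0, 0, -0.01]
    - [0, 0, -0.01]
    - [0, 0, -0.015]
    - [0, 0, -0.015]
    - [0, 0, -0.015]
    - [0, 0, -0.01]
    - [0, 0, 0]
    - [0, 0, 0]
  twist:
    - [0, 0, 0]
    - [0, 0, 0]
    - [0, 0, 0]
    - [0, 0, 0]
    - [0, 0, 0]
    - [0, 0, 0]
    - [0, 0, 0]
    - [0, 0, 0]
    - [0, 0, 0]
    - [0, 0, 0]
    - [0, 0, 0]
    - [0, 0, 0]

```text
clock: 12.75
position: [0.4726, 0.1944, 0.0958]
tool_rot: [3.141, 0.0, 3.084]
force: [0.6, -0.7, 0.1]
grip_width: -0.0001
finger_force: 0.0
```

```bash
python3 - <<'E'
from workcell import bot
import numpy as np,cv2
f=bot.grab_frame("side");s=bot.observe();print(s["position"],s["force"],s["clock"])
cv2.imwrite("pics/m5.png",cv2.resize(f["img"][80:300,150:350,::-1],None,fx=2.5,fy=2.5,interpolation=cv2.INTER_CUBIC))
E
```

```text
[0.47241212 0.1942475  0.09543105] [-0.73296918  0.08587706  0.17518802] 12.8
```

View pics/m5.png

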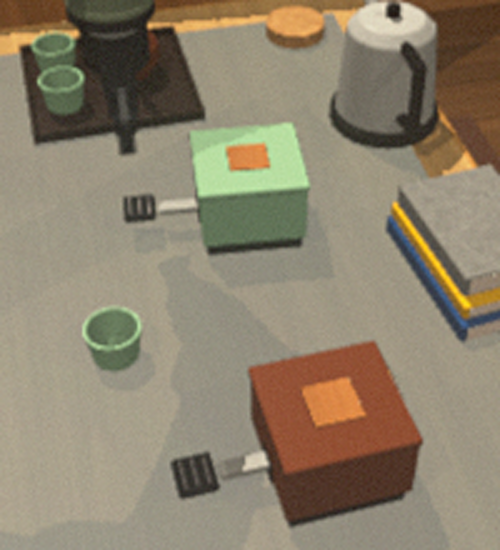

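Both lids are shut, the green pedal is up at (140,208), and the gripper is clear.

```bash
python3 -c "
from workcell import bot
print(bot.job_done())"
```

```text
the job is handed in; nothing more can be done
None
```

I pressed the celadon pedal to its stop, held the lid wide open for about 2 s and eased it shut over about 2 s; the brown caddy stayed closed, and the job is handed in at about 13 s (no verdict was returned).

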